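Clamp the neck saddle on the tamping stand under its wing nut

ROBOT

A 7-joint arm with a two-finger parallel gripper is mounted at the origin on a cart in front of the work surface, level with it; the furniture and walls round the work are solid. World frame = base frame: x ahead of the robot, y to its left, z up, the work surface at z = 0. Lengths are in mm, angles in rad, forces in N, time in s.
With the tool pointing down it reaches from about 425 to 1025 mm from the base axis. Payload 9.4 kg.
Tool frame: the origin (TCP) lies on the centre line of the jaws, within the pads' length; the fingertips stand 14 mm ahead of it and the grasp point (between the pads) lies 5 mm behind it (finger_overhang is the distance from the TCP to the fingertips, in mm); z points along the fingers, y is the direction in which the jaws open and shut (so a half turn about z gives the same grasp; the last joint's range is limited). The gripper opens to 93 mm and grips with 3 to 60 N. Pads are 15 mm wide; open, the fingers measure 128 mm over their backs; the gripper's body (75 mm by 188 mm) begins 65 mm behind the grasp point.
Start: joints at [-1.29, 0.599, -0.003, 1.599, 0.002, 0.943, -0.08], TCP at [253.909, 679.083, 232.618] pointing down, gripper open.
Joint ranges: [-2.57, 2.57], [-0.35, 1.97], [-1.29, 1.29], [0.11, 2.56], [-1.05, 4.19], [0.11, 1.86], [-2.63, 2.63]. Speed limits (rad/s): [2.22, 2.22, 3.01, 3.01, 3.14, 3.14, 3.14].

INTERFACE

Orientations are given as [roll, pitch, yaw] about the fixed x, y, z axes, in that order (R = Rz(yaw) Ry(pitch) Rx(roll)).
In Python, from workcell import * gives the robot as it stands.
- The arm moves only by the tool jog_arm, never from a script. Its argument "moves" is one flat list of numbers, 7 for each row, row after row: the shift along the tool's x, y, z in m, then the turn, a rotation vector about the tool's x, y, z in degrees, then the finger opening in m, from 0 to 0.093. In form: [dx, dy, dz, ax, ay, az, grip, dx, dy, dz, ax, ay, az, grip, ...]. A call has exactly 5 rows; each row is the pose to reach, as a shift and turn from the pose commanded when the call began, along the tool's axes at that moment; what a row does not reach only later rows make up. A row lasts 1/8 s, in which the tool goes at most 62.5 mm and 10.7 degrees, less where a joint would pass 70% of its speed; a pose out of reach is approached as far as the arm can. A call with a gripper value outside its range is refused whole. The fingers move at their own pace and stop on an object; "squeeze" is the grip in N (left out, the last holds). Time passes only in rows, so rows that repeat a pose let the fingers close, or fill a call up. It gives the time, the measured TCP pose, the force and the opening at its end, in the units of the state.
- sense(): the state, without advancing time (a new reading comes with each control period).
- grab_frame(name): name is "scene" or "top" or "wrist"; returns a dict with "color" (400x640x3 uint8, red, green, blue), "fov_y" (degrees; the focal length in pixels is half the picture's height over the tangent of half this angle, whatever the lens; pixels are square), "cx", "cy" (the principal point, pixels), "k1" (the pictures are not rectified: a ray, as slopes to the right and down, at radius r is drawn at 1 + k1 r^2 times it, then the intrinsics apply), "pose" (4x4, takes a point from camera to world coordinates); the wrist camera has in their place "tool_from_camera" (4x4, takes a point from camera to tool coordinates, whose origin is the TCP and whose axes are the flange's). Camera axes: x right, y down, z forward; pixel columns grow to the right and rows downward; lengths in mm; the calibration is good to about 2 mm. A picture is of the moment at which its call begins: read the wrist's pose just before it. There is no depth.
- close_job(): hands the job in, once; it reports no verdict.
The state is a dict: "time_s": time; "qpos": joint angles; "joint_velocities": joint speeds; "tau": joint torques, N m; "position": TCP position; "tcp_rot": TCP orientation; "wrist_force": force on the tool from outside, world axes, zero at the start; "moment": the same for the moment, N m; "opening": finger opening in mm.
Only numpy, scipy, OpenCV 4.12 (cv2) and the standard library are available. Lean on these libraries where they do the work, as an engineer would, in place of code of your own. Each camera call takes 0.05 s, during which the arm holds its last target. There are 200 camera calls.

TASK

Fit the notched neck saddle to the tamping stand: slide its slotted tail flat along the stand's deck, between the guide rails and under the loosened wing nut, until the slot is fully home on the stud. Then tighten the wing nut clockwise in short turns between the two pillars until it clamps the tail finger-tight, and let go. Do not ram the saddle, force the nut or knock the pillars, and leave the other things on the counter where they are.

Things in the scene. Friction and masses are not known exactly. Their poses are not given: they have to be found in the camera images.
- stand: Tamping stand, fixed: bare dark steel base plate, flat deck 12 mm above the worktop. Origin on the axis of the upright stud, at worktop height; z up. The saddle slides in along +x. Plate from x = -100 to +34, y = -56 to +56 mm. Two steel guide rails along x from -22 to +24 mm, 8 mm high, inner faces at y = +-21.5 mm, mouths flared outward to x = -34 mm.
- stud_foot (a point): Foot, on the deck, of the upright threaded stud, 8 mm thick, 32 mm tall. Its height is not exact, so the angle at which the nut meets the tail is felt, not known. From there the moment on the nut doubles within about 0.1 rad and keeps rising while it turns (at rest it eases off). Finger-tight is 0.1 to 0.3 rad past the first bite; 0.5 rad past it the nut is being forced.
- pillar_left: Fixed round steel pillar of the stand at its y = +41 mm, beside the nut: 14 mm thick (foot 22 mm, 3 mm high), top 50 mm above the worktop, with an 8 mm spigot 6 mm higher. Origin at its foot on the deck. It carried the tamping plate, which is off.
- pillar_right: The same pillar at the stand's y = -41 mm. The two pillars leave 34 mm beside the nut's axis: fingers round the nut can stand only in front of and behind it, to about 50 degrees either way from the stand's x axis. So it is turned in arcs of 90 degrees or less with a new grip for each.
- wing_nut: Steel wing nut on the stud. Origin on its axis, at the underside of its 26 mm flange; z up. Two wings along its +x and -x: 52 mm from tip to tip, 12 mm thick, flat faces and tips, 8 to 28 mm above the origin; hub 12 mm thick, 16 mm tall. Starts loosened, underside 1 to 4 mm above the tail's top (which will be 18 mm above the worktop).
- nut_grip (a point): Middle of the wings, on the nut's axis, 18 mm above its origin. Take the nut across its two faces (12 mm) or its two tips (52 mm), in turn. Clockwise seen from above tightens: it sinks 1 mm per rad with a drag of about 0.05 Nm and meets the tail after 1 to 4 rad.
- saddle: Loose bright steel neck saddle, 0.3 kg, on its flat underside. Origin at the underside, below the middle of the upright; x along the tail. Upright: plate 12 mm thick (x), 44 mm wide (y), solid to 38 mm high, two horns to 55 mm at its sides with a notch between.
- slot_home (a point): Point on the saddle's underside at x = 72 mm, on the stud's axis when home. The tail, 6 mm thick and 40 mm wide, runs along +x to 100 mm; an open slot 11 mm wide runs from its tip to x = 68 mm; tine ends are rounded. Home: slot end bears on the stud, tail flat on the deck, saddle origin 72 mm from the stud on the stand's -x side.
- tamping_plate: Bystander: the stand's lifted-off dark steel plate with a black rubber pad, 118 x 104 x 10 mm, lying flat. Origin under its middle.
- dosing_ring: Bystander: steel dosing funnel ring, 72 mm wide, 25 mm high.
- saucer_2: Bystander: saucer, 116 mm wide, 14 mm high, under the espresso cup.
- espresso_cup_2: Bystander: espresso cup on the saucer, 63 mm wide, 55 mm high.
- bar_brush: Bystander: wooden bar brush, 169 x 38 x 23 mm, lying.
- milk_pitcher: Bystander: small steel milk pitcher, 86 mm wide, 94 mm high.

How it is judged (in metres and radians):
On the way, in this order (a step that is already met when the one before it is completed fails the run):
1. the saddle lies flat on the deck with its slot home on the stud (horizontal distance between slot_home and stud_foot below 0.003 m and z of saddle in the frame of stand below 0.0135 m and angle between the x axis of saddle and the x axis of stand, either way round below 0.06 rad and angle between saddle's own z axis and vertical below 0.03 rad and not (contact force between wing_nut and saddle above 8 N)), for 0.1 s.
2. the wing nut clamps the tail (horizontal distance between slot_home and stud_foot below 0.003 m and z of saddle in the frame of stand below 0.0135 m and angle between the x axis of saddle and the x axis of stand, either way round below 0.06 rad and angle between saddle's own z axis and vertical below 0.03 rad and contact force between wing_nut and saddle above 8 N), for 0.2 s.
At the end, for the whole second after the job is handed in: The saddle lies flat on the deck (within 1.5 mm) and in line with the stand (within 3.4 degrees), the home point of its slot within 3 mm of the stud's axis, and the wing nut presses on the tail with more than 8 N; saddle and nut at rest (all of step 2 and linear speed of saddle below 0.01 m/s and angular speed of wing_nut below 0.05 rad/s); the robot touches nothing.
It fails at once if the wing nut was forced: more than 60 N on the tail (contact force between wing_nut and saddle above 60 N).
It fails at once if the saddle was rammed against the stand (more than 50 N before it was clamped) (contact force between saddle and stand above 50 N and contact force between wing_nut and saddle below 2 N).
It fails at once if a pillar was knocked (more than 10 N) (contact force between any of the fingers, the arm and pillar_left above 10 N or contact force between any of the fingers, the arm and pillar_right above 10 N).
It fails at once if another thing on the counter was shifted by more than 20 mm (distance of any of tamping_plate, dosing_ring, saucer_2, espresso_cup_2, bar_brush, milk_pitcher from where it was at the start of the episode above 0.02 m).
It also fails if it takes over 72 s, if anything falls off the work surface, if the arm or the gripper's body presses on something with over 40 N, if the wrist force passes 120 N, or if a joint passes its speed limit or range.

## Working session

There is one attempt and no reset: what is moved stays moved. The work goes in short steps, Python scripts to look and compute and a tool call to move; the robot and the scene stay as the last step left them, time stands still between calls to the robot, and variables do not carry over. Pictures are saved under pics/ and viewed, about 8 in all and at most 12, crops included, and the job is handed in when it is done.

Besides the shell and the picture viewer there is one more tool, called after ">>>" by a JSON object that holds its "api" and its "payload". jog_arm: Moves the arm, as the interface text tells. Its arguments: {"type":"object","properties":{"moves":{"type":"array","items":{"type":"number"}},"squeeze":{"type":"number"}},"required":["moves"]}

```bash
mkdir -p pics; cat > h.py <<'E'
from workcell import *
import numpy as np, cv2
from scipy.spatial.transform import Rotation as R
def grab(name,fn):
    s=sense(); f=grab_frame(name); cv2.imwrite('pics/'+fn+'.png',f['color'][:,:,::-1])
    d={k:np.array(v) for k,v in f.items()}
    if name=='wrist':
        T=np.eye(4);T[:3,:3]=R.from_euler('xyz',s['tcp_rot']).as_matrix();T[:3,3]=s['position']
        d['pose']=T@d['tool_from_camera']
    np.savez('pics/'+fn+'.npz',**d); return d
def par(d):
    f=200/np.tan(np.radians(float(d['fov_y']))/2); return f,float(d['cx']),float(d['cy']),float(d['k1'])
def px2w(fn,u,v,z):
    d=np.load('pics/'+fn+'.npz'); f,cx,cy,k1=par(d)
    p=np.array([(u-cx)/f,(v-cy)/f]); q=p.copy()
    for _ in range(20): q=p/(1+k1*(q@q))
    P=d['pose']; r=P[:3,:3]@np.array([q[0],q[1],1]); o=P[:3,3]
    return o+r*(z-o[2])/r[2]
def w2px(fn,X):
    d=np.load('pics/'+fn+'.npz'); f,cx,cy,k1=par(d); P=d['pose']
    c=P[:3,:3].T@(np.array(X)-P[:3,3]); q=c[:2]/c[2]; q=q*(1+k1*(q@q)); return q*f+[cx,cy]
E
python3 - <<'E'
from h import *
for n in ('top','scene'):
    d=grab(n,n+'0'); print(n,d['color'].shape,d['fov_y'],d['k1'],d['pose'].round(2).tolist())
print(sense())
E
```

```text
top (400, 640, 3) 55.24094867213687 0.02324460593386551 [[0.02, -1.0, 0.06, 495.52], [-1.0, -0.02, 0.01, -2.67], [-0.01, -0.06, -1.0, 1063.72], [0.0, 0.0, 0.0, 1.0]]
scene (400, 640, 3) 45.048834172958124 0.011279362549747277 [[0.78, -0.29, 0.55, -230.24], [-0.62, -0.4, 0.67, -966.89], [0.02, -0.87, -0.49, 765.98], [0.0, 0.0, 0.0, 1.0]]
{'time_s': 0.1, 'qpos': array([-1.28967231,  0.60002565, -0.00253726,  1.60004861,  0.001794  ,
        0.94291787, -0.07979713]), 'joint_velocities': array([-0.00173052, -0.00075255,  0.00095851, -0.00138086,  0.00154554,
        0.00150464, -0.00109601]), 'tau': array([ 4.17275325e-03, -7.66558313e+01,  1.50166992e+00, -2.52935565e+01,
       -5.23353147e-02,  1.37033901e-02,  5.93877212e-05]), 'position': array([253.78763039, 678.67765962, 231.86092204]), 'tcp_rot': array([-3.14020127e+00,  1.28993123e-04,  2.78382151e+00]), 'wrist_force': array([0.89710571, 0.41315371, 0.1877611 ]), 'moment': array([-0.04407017, -0.00960044,  0.01826916]), 'opening': 93.06578442779524}
```

View pics/top0.png

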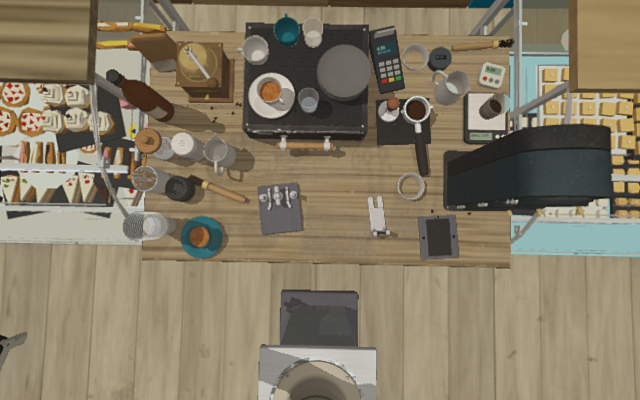

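The stand is at about (279,207), with the nut near (278,195). The saddle is at about (377,215), with its upright at the lower end. The tamping plate is at (438,237) and the dosing ring at (411,186).

```bash
python3 - <<'E'
from h import *
im=cv2.imread('pics/top0.png')
a=cv2.resize(im[175:240,250:310],None,fx=6,fy=6,interpolation=cv2.INTER_CUBIC)
b=cv2.resize(im[180:245,350:410],None,fx=6,fy=6,interpolation=cv2.INTER_CUBIC)
cv2.imwrite('pics/c1.png',np.hstack([a,b]))
E
```

```text
(no output)
```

View pics/c1.png

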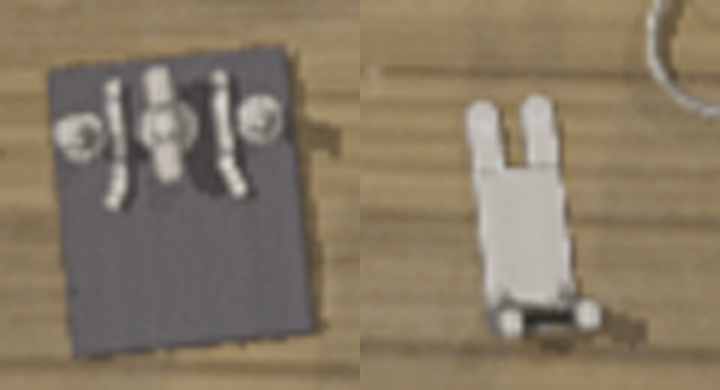

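The crop shows the plate corners at (50,72), (287,47), (315,330) and (75,353), and the pillars at (82,137) and (262,118). The nut is at about (163,124). The saddle's tine tips are at (482,103) and (537,97), its slot end at about (515,168), and its horn tops at (511,320) and (588,313).

```bash
python3 - <<'E'
from h import *
A=lambda x,y,z:px2w('top0',250+(x+.5)/6-.5,175+(y+.5)/6-.5,z)[:2]
B=lambda x,y,z:px2w('top0',350+(x-360+.5)/6-.5,180+(y+.5)/6-.5,z)[:2]
c=np.array([A(50,72,12),A(287,47,12),A(315,330,12),A(75,353,12)])
print(c.round(1), np.linalg.norm(np.diff(c,axis=0),axis=1))
ctr=c.mean(0); x=(c[0]+c[1]-c[2]-c[3]);yaw=np.arctan2(x[1],x[0]); 
o=ctr+33*np.array([np.cos(yaw),np.sin(yaw)]); print('stand yaw',yaw,'stud',o)
print('pillars',A(82,137,50),A(262,118,50)); print('nut',A(163,124,40), 'tips',A(155,70,40),A(172,180,40))
t=(B(482,103,6)+B(537,97,6))/2; h=(B(511,320,55)+B(588,313,55))/2; s=B(515,168,6)
print('tip',t,'slot',s,'horns',h,'yaw',np.arctan2(*(t-h)[::-1]),np.linalg.norm(t-h))
s_=B(482,103,6);print(np.linalg.norm(B(511,320,55)-B(588,313,55)))
T=sense(); print(np.degrees(T['tcp_rot'][2]))
E
```

```text
[[584.9 172.9]
 [598.6  64. ]
 [468.9  48.3]
 [456.2 157.8]] [109.74773075 130.62738802 110.25238056]
stand yaw 0.11912226193421227 stud [559.91605408 114.68170378]
pillars [553.06235858 151.5857686 ] [563.0394934   71.99748253]
nut [560.15933208 116.99695084] tips [584.33785921 121.20747771] [535.15890912 112.32456345]
tip [ 564.7485095  -149.87167821] slot [ 533.42657751 -152.75893591] horns [ 467.00671452 -161.56364899] yaw 0.11905528460791033 98.43861369584171
33.754674355065454
159.5012237212346
```

```bash
cat >> h.py <<'E'
def delta(pos,yawdeg):
    s=sense(); M=R.from_euler('xyz',s['tcp_rot']); T=R.from_euler('xyz',[np.pi,0,np.radians(yawdeg)])
    print('at',s['position'].round(1),np.degrees(s['tcp_rot']).round(2),'F',s['wrist_force'].round(1),'M',s['moment'].round(2),'op',round(s['opening'],1),'t',s['time_s'])
    print('shift m',(M.inv().apply(np.array(pos)-s['position'])/1000).round(4),'rot deg',np.degrees((M.inv()*T).as_rotvec()).round(2))
E
python3 - <<'E'
from h import *
d=grab_frame('wrist'); print(np.array(d['tool_from_camera']).round(2),d['fov_y'])
delta([520,110,230],96.8)
E
```

```text
[[   0.     -0.96   -0.29   78.81]
 [   1.      0.      0.     -0.3 ]
 [  -0.     -0.29    0.96 -151.84]
 [   0.      0.      0.      1.  ]] 71.03962877779097
at [253.8 678.8 232. ] [-1.7993e+02  1.0000e-02  1.5950e+02] F [ 0.3 -1.   0.6] M [0.04 0.01 0.01] op 93.0 t 0.15
shift m [-0.4485 -0.4395  0.0025] rot deg [-6.00e-02  4.00e-02  6.27e+01]
```

>>> {"api": "jog_arm", "payload": {"moves": [-0.4485,-0.4395,0,0,0,62.7,0.093,-0.4485,-0.4395,0,0,0,62.7,0.093,-0.4485,-0.4395,0,0,0,62.7,0.093,-0.4485,-0.4395,0,0,0,62.7,0.093,-0.4485,-0.4395,0,0,0,62.7,0.093]}}

```text
time_s: 0.78
position: [387.0, 394.2, 232.7]
tcp_rot: [3.141, -0.0, 1.84]
wrist_force: [0.6, 0.3, -0.2]
opening: 92.7
```

```bash
python3 -c "
from h import *
delta([520,110,230],96.8)"
```

```text
at [387.  394.2 232.7] [ 1.7999e+02 -1.0000e-02  1.0544e+02] F [ 0.6  0.3 -0.2] M [ 0.   -0.06  0.01] op 92.7 t 0.775
shift m [-0.3093  0.0526  0.0027] rot deg [ 0.01 -0.01  8.64]
```

>>> {"api": "jog_arm", "payload": {"moves": [-0.3093,0.0526,0,0,0,8.6,0.093,-0.3093,0.0526,0,0,0,8.6,0.093,-0.3093,0.0526,0,0,0,8.6,0.093,-0.3093,0.0526,0,0,0,8.6,0.093,-0.3093,0.0526,0,0,0,8.6,0.093]}}

```text
time_s: 1.4
position: [521.2, 112.1, 232.7]
tcp_rot: [3.141, -0.0, 1.697]
wrist_force: [2.5, 0.8, -0.4]
opening: 92.9
```

>>> {"api": "jog_arm", "payload": {"moves": [0,0,0,0,0,0,0.093,0,0,0,0,0,0,0.093,0,0,0,0,0,0,0.093,0,0,0,0,0,0,0.093,0,0,0,0,0,0,0.093]}}

```text
time_s: 2.02
position: [520.4, 114.8, 232.6]
tcp_rot: [3.142, -0.0, 1.698]
wrist_force: [-0.3, -0.1, -0.1]
opening: 93.2
```

```bash
python3 -c "
from h import *
grab('wrist','w1')
delta([470,-161,180],96.8)"
```

```text
at [520.4 114.5 232.6] [180.    -0.    97.26] F [ 0.5  0.7 -0.1] M [-0.04  0.05  0.01] op 92.9 t 2.075
shift m [-0.2669 -0.0848  0.0526] rot deg [ 0.   -0.    0.46]
```

View pics/w1.png

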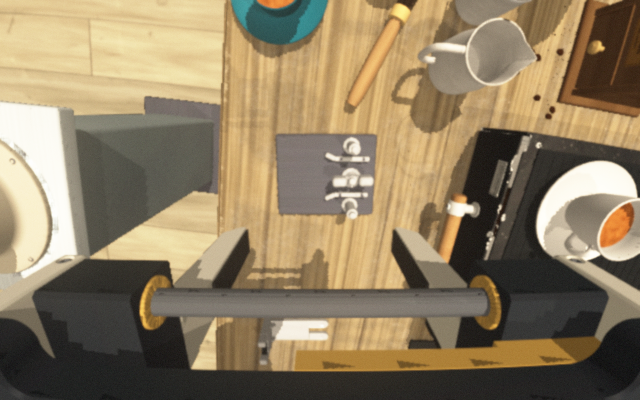

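The wrist picture shows the plate at (277..376, 134..215), nearly square to the tool, and the nut at (352,182). The pillars are at (351,146) and (350,211). Next I'll look at the saddle the same way and zoom in on both.

>>> {"api": "jog_arm", "payload": {"moves": [-0.2669,-0.0848,0.03,0,0,0.4,0.093,-0.2669,-0.0848,0.03,0,0,0.4,0.093,-0.2669,-0.0848,0.03,0,0,0.4,0.093,-0.2669,-0.0848,0.03,0,0,0.4,0.093,-0.2669,-0.0848,0.03,0,0,0.4,0.093]}}

```text
time_s: 2.7
position: [468.8, -164.6, 202.6]
tcp_rot: [-3.141, 0.001, 1.686]
wrist_force: [-0.1, 1.1, 0.7]
opening: 93.0
```

>>> {"api": "jog_arm", "payload": {"moves": [0,0,0,0,0,0,0.093,0,0,0,0,0,0,0.093,0,0,0,0,0,0,0.093,0,0,0,0,0,0,0.093,0,0,0,0,0,0,0.093]}}

```text
time_s: 3.32
position: [470.0, -160.9, 202.7]
tcp_rot: [3.142, -0.0, 1.69]
wrist_force: [-0.3, 0.4, 0.0]
opening: 92.8
```

```bash
python3 -c "
from h import *
grab('wrist','w2')
delta([470,-161,180],96.8)
c=w2px('w2',[490,-158,10]);print(c)
u,v=(c-[50,40]).astype(int);print(u,v)
rs=lambda i:cv2.resize(i,None,fx=6,fy=6,interpolation=cv2.INTER_CUBIC)
a=rs(cv2.imread('pics/w1.png')[125:225,268:388])
b=rs(cv2.imread('pics/w2.png')[v:v+80,u:u+100])
cv2.imwrite('pics/c2.png',a);cv2.imwrite('pics/c3.png',b)
"
```

```text
at [ 470.  -161.1  202.7] [179.99   0.    96.83] F [ 0.8  0.8 -0.5] M [-0.08  0.02 -0.01] op 93.2 t 3.375
shift m [ 0.0001 -0.      0.0227] rot deg [0.01 0.   0.03]
[335.41159725 177.60970103]
285 137
```

View pics/c2.png

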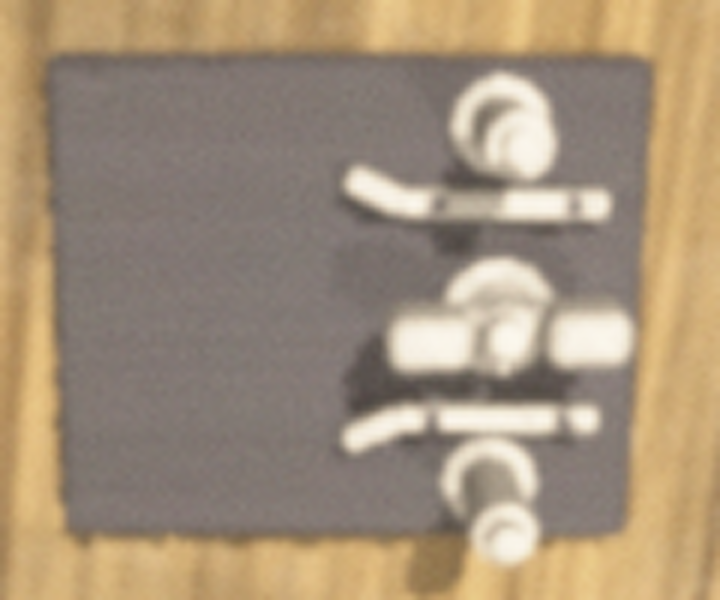

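View pics/c3.png

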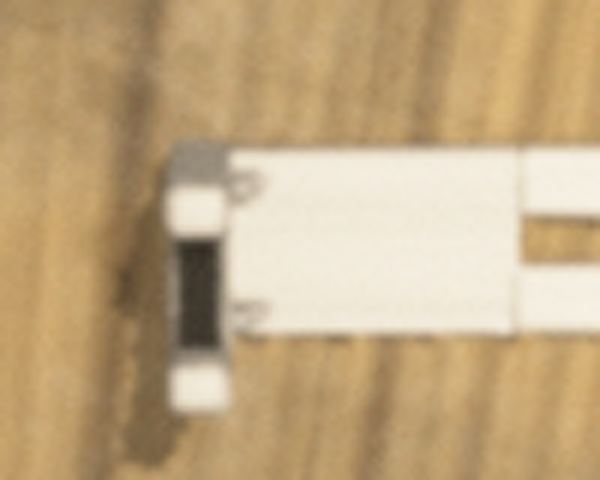

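The stand crop has plate corners at (50,60), (650,65), (628,530) and (70,530), pillar feet at (502,122) and (490,482), and spigot tops at (523,147) and (507,537). The wing ends are at (388,345) and (634,337). In the saddle crop the horn centres are (197,212) and (200,388), the slot end is (522,239), and the tail edges run along y≈148 and y≈332.

```bash
python3 - <<'E'
from h import *
A=lambda x,y,z:px2w('w1',268+(x+.5)/6-.5,125+(y+.5)/6-.5,z)[:2]
B=lambda x,y,z:px2w('w2',285+(x+.5)/6-.5,137+(y+.5)/6-.5,z)[:2]
c=np.array([A(50,60,12),A(650,65,12),A(628,530,12),A(70,530,12)])
print(np.linalg.norm(np.diff(c,axis=0),axis=1))
x=(c[1]+c[2]-c[0]-c[3]);yaw=np.arctan2(x[1],x[0]); e=np.array([np.cos(yaw),np.sin(yaw)])
print('stand yaw',yaw,'stud from plate',c.mean(0)+33*e)
f=[A(502,122,15),A(490,482,15)];s=[A(523,147,56),A(507,537,56)]
for p in (f,s): d=p[0]-p[1]; print('pillars mid',(p[0]+p[1])/2,np.linalg.norm(d),'yaw',np.arctan2(-d[0],d[1]))
w=[A(388,345,47),A(634,337,47)];d=w[1]-w[0];print('nut',(w[0]+w[1])/2,np.linalg.norm(d),'yaw',np.arctan2(d[1],d[0]),'flange',A(500,305,24))
print('rails y mid',A(500,218,20),A(500,418,20))
h=[B(197,212,55),B(200,388,55)];d=h[0]-h[1];print('horns',h,(h[0]+h[1])/2,np.linalg.norm(d),'yaw',np.arctan2(-d[0],d[1]))
S=B(522,239,6);print('slot end',S);m=[(B(250,148,6)+B(250,332,6))/2,(B(580,148,6)+B(580,331,6))/2];d=m[1]-m[0]
y=np.arctan2(d[1],d[0]);print('tail mid',m,'yaw',y,'w',np.linalg.norm(B(250,148,6)-B(250,332,6)),'origin from slot',S-68*np.array([np.cos(.118),np.sin(.118)]))
E
```

```text
[130.75716191 107.68858582 131.55140991]
stand yaw 0.12406058196745992 stud from plate [562.17033628 117.16444756]
pillars mid [561.91289538 117.42191689] 82.63385271732646 yaw 0.1255719828733012
pillars mid [561.34100736 117.95579594] 80.70000379880268 yaw 0.12169818353120396
nut [561.69791565 117.3690222 ] 50.8407476265074 yaw 0.16195228864281802 flange [561.46810029 119.9077024 ]
rails y mid [558.96380201 138.27370655] [566.16880519  93.34163976]
horns [array([ 465.90393241, -144.23357627]), array([ 470.40518039, -177.40716639])] [ 468.1545564  -160.82037133] 33.47757928723897 yaw 0.134864052399902
slot end [ 535.89810666 -151.75799833]
tail mid [array([ 478.62599192, -159.25836289]), array([ 548.2605513 , -150.66160175])] yaw 0.12283385213195501 w 39.90389829522607 origin from slot [ 468.37097359 -159.76339026]
```

```bash
python3 -c "
from h import *
delta([468.2,-160.4,26],97.1)"
```

```text
at [ 470.  -161.1  202.7] [179.99   0.    96.83] F [ 0.8  0.8 -0.5] M [-0.08  0.02 -0.01] op 93.2 t 3.375
shift m [ 0.0009 -0.0018  0.1767] rot deg [ 0.01  0.   -0.27]
```

>>> {"api": "jog_arm", "payload": {"moves": [0.0009,0.0018,0.04,0,0,-0.27,0.05,0.0009,-0.0018,0.08,0,0,-0.27,0.05,0.0009,-0.0018,0.12,0,0,-0.27,0.05,0.0009,-0.0018,0.15,0,0,-0.27,0.05,0.0009,-0.0018,0.165,0,0,-0.27,0.05]}}

```text
time_s: 4.0
position: [467.6, -160.7, 36.3]
tcp_rot: [-3.14, -0.001, 1.694]
wrist_force: [0.6, -0.2, 0.1]
opening: 51.1
```

>>> {"api": "jog_arm", "payload": {"moves": [0,0,0.006,0,0,0,0.05,0,0,0.0117,0,0,0,0.05,0,0,0.0117,0,0,0,0.05,0,0,0.0117,0,0,0,0.03,0,0,0.0117,0,0,0,0.03]}}

```text
time_s: 4.62
position: [468.2, -160.9, 26.4]
tcp_rot: [3.141, 0.0, 1.694]
wrist_force: [-0.1, -0.3, -0.3]
opening: 34.2
```

>>> {"api": "jog_arm", "payload": {"moves": [0,0,0,0,0,0,0.016,0,0,0,0,0,0,0.01,0,0,0,0,0,0,0.005,0,0,0,0,0,0,0.005,0,0,0,0,0,0,0.005], "squeeze": 40}}

```text
time_s: 5.25
position: [467.9, -160.8, 26.0]
tcp_rot: [-3.142, -0.0, 1.694]
wrist_force: [-0.2, 0.9, 3.9]
opening: 11.6
```

```bash
python3 -c "
from h import *
delta([468.2,-160.4,90],97.1)"
```

```text
at [ 467.9 -160.8   26. ] [-180.     -0.     97.06] F [-0.2  0.9  3.9] M [0.01 0.19 0.01] op 11.6 t 5.25
shift m [ 0.0004  0.0004 -0.064 ] rot deg [-0.   -0.   -0.04]
```

>>> {"api": "jog_arm", "payload": {"moves": [0,0,-0.01,0,0,0,0.005,0,0,-0.03,0,0,0,0.005,0,0,-0.05,0,0,0,0.005,0,0,-0.064,0,0,0,0.005,0,0,-0.064,0,0,0,0.005]}}

```text
time_s: 5.88
position: [468.5, -160.9, 90.9]
tcp_rot: [3.14, 0.001, 1.694]
wrist_force: [0.3, -0.6, -2.9]
opening: 11.9
```

```bash
python3 -c "
from h import *
delta([422.9,99.6,90],97.1)"
```

```text
at [ 468.5 -160.9   90.9] [1.799e+02 4.000e-02 9.707e+01] F [ 0.3 -0.6 -2.9] M [-0.03  0.08  0.  ] op 11.9 t 5.875
shift m [ 0.2641 -0.0132  0.0007] rot deg [ 0.1   0.04 -0.03]
```

>>> {"api": "jog_arm", "payload": {"moves": [0.03,0.0,0,0,0,0,0.005,0.07,-0.003,0,0,0,0,0.005,0.11,-0.006,0,0,0,0,0.005,0.15,-0.008,0,0,0,0,0.005,0.19,-0.01,0,0,0,0,0.005]}}

```text
time_s: 6.5
position: [434.2, 27.6, 89.4]
tcp_rot: [-3.141, 0.0, 1.694]
wrist_force: [-0.3, 1.1, -3.0]
opening: 11.6
```

>>> {"api": "jog_arm", "payload": {"moves": [0.035,-0.002,0,0,0,0,0.005,0.06,-0.003,0,0,0,0,0.005,0.0735,-0.003,0,0,0,0,0.005,0.0735,-0.003,0,0,0,0,0.005,0.0735,-0.003,0,0,0,0,0.005]}}

```text
time_s: 7.12
position: [422.9, 98.0, 89.9]
tcp_rot: [3.142, 0.001, 1.693]
wrist_force: [0.8, 0.1, -3.1]
opening: 11.4
```

```bash
python3 -c "
from h import *
delta([422.9,99.6,43],97.1)
grab('wrist','w3'); c=w2px('w3',[500,110,15]).astype(int); print(c)
cv2.imwrite('pics/c4.png',cv2.resize(cv2.imread('pics/w3.png')[c[1]-70:c[1]+50,c[0]-100:c[0]+80],None,fx=4,fy=4,interpolation=cv2.INTER_CUBIC)); print(c[0]-100,c[1]-70)"
```

```text
at [422.9  98.   89.9] [1.800e+02 3.000e-02 9.699e+01] F [ 0.8  0.1 -3.1] M [-0.07  0.14 -0.  ] op 11.4 t 7.125
shift m [0.0016 0.0002 0.0469] rot deg [ 0.    0.03 -0.11]
[410 205]
310 135
```

View pics/c4.png

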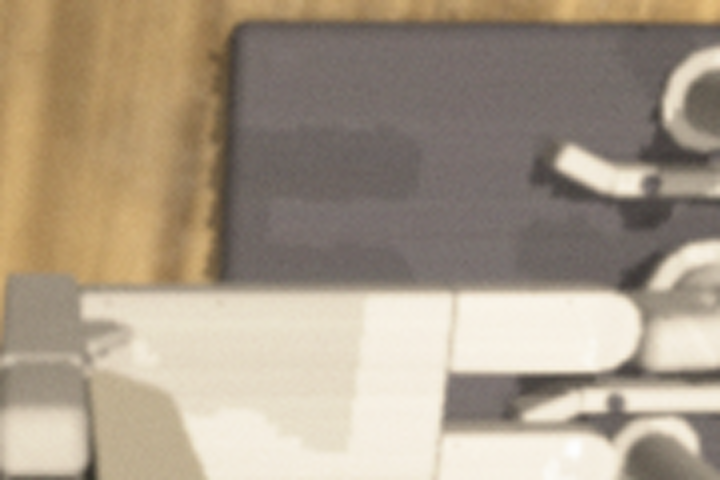

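The tail hangs level and parallel to the rails. Its slot edges are at y≈373 and 430 (x≈480), its upper edge is at y≈287, and the upper rail's inner top edge is at (660,199).

```bash
python3 - <<'E'
from h import *
a=.124;e=np.array([np.cos(a),np.sin(a)]);n=np.array([-e[1],e[0]]);o=np.array([561.8,117.3])
def P(x,y,z):
    p=px2w('w3',310+(x+.5)/4-.5,135+(y+.5)/4-.5,z)[:2]-o; return (p@e).round(1),(p@n).round(1)
print('slot',P(480,373,70),P(480,430,70),'end',P(448,400,70)); print('tail edge',P(240,287,70),P(440,287,70),P(600,291,70))
print('rail inner edge (21.5)',P(660,199,20),'plate left edge 56',P(300,22,12),P(600,22,12),'end -100',P(232,100,12))
print('tcp',(np.array([422.9,98.0])-o)@e,(np.array([422.9,98.0])-o)@n)
E
```

```text
slot (np.float64(-66.5), np.float64(3.5)) (np.float64(-65.3), np.float64(-7.0)) end (np.float64(-71.4), np.float64(-1.4))
tail edge (np.float64(-107.5), np.float64(18.7)) (np.float64(-74.8), np.float64(18.6)) (np.float64(-48.1), np.float64(17.9))
rail inner edge (21.5) (np.float64(-11.5), np.float64(20.8)) plate left edge 56 (np.float64(-87.2), np.float64(55.7)) (np.float64(-25.3), np.float64(56.1)) end -100 (np.float64(-100.3), np.float64(39.8))
tcp -140.22057612705038 -1.9723160492328227
```

>>> {"api": "jog_arm", "payload": {"moves": [0.0014,0,0.01,0,0,0,0.005,0.0014,0,0.025,0,0,0,0.005,0.0014,0,0.04,0,0,0,0.005,0.0014,0,0.0495,0,0,0,0.005,0.0014,0,0.0495,0,0,0,0.005]}}

```text
time_s: 7.8
position: [422.2, 99.9, 39.7]
tcp_rot: [-3.14, 0.0, 1.693]
wrist_force: [0.0, -0.4, -2.3]
opening: 12.0
```

>>> {"api": "jog_arm", "payload": {"moves": [0,0,0,0,0,0,0.005,0,0,0,0,0,0,0.005,0,0,0.0005,0,0,0,0.005,0,0,0.001,0,0,0,0.005,0,0,0.001,0,0,0,0.005]}}

```text
time_s: 8.43
position: [422.5, 100.5, 39.5]
tcp_rot: [3.141, 0.0, 1.694]
wrist_force: [-0.2, 0.1, -2.4]
opening: 11.7
```

```bash
python3 -c "
from h import *
delta([422.9,99.6,38.2],97.1)"
```

```text
at [422.5 100.5  39.5] [179.99   0.    97.06] F [-0.2  0.1 -2.4] M [-0.04  0.11  0.04] op 11.7 t 8.425
shift m [-0.0009  0.0003  0.0013] rot deg [ 0.01  0.   -0.04]
```

>>> {"api": "jog_arm", "payload": {"moves": [-0.001,0,0.0005,0,0,0,0.005,-0.001,0,0.001,0,0,0,0.005,-0.001,0,0.001,0,0,0,0.005,-0.001,0,0.001,0,0,0,0.005,-0.001,0,0.001,0,0,0,0.005]}}

```text
time_s: 9.05
position: [422.6, 99.4, 38.4]
tcp_rot: [3.142, -0.0, 1.694]
wrist_force: [-0.6, 0.2, -3.3]
opening: 12.0
```

```bash
python3 -c "
from h import *
for i in range(3): delta([422.9,99.6,38.2],97.1)"
```

```text
at [422.6  99.4  38.4] [180.    -0.    97.06] F [-0.6  0.2 -3.3] M [-0.14  0.09 -0.  ] op 12.0 t 9.05
shift m [0.0001 0.0003 0.0002] rot deg [ 0.   -0.   -0.04]
at [422.6  99.4  38.4] [180.    -0.    97.06] F [-0.6  0.2 -3.3] M [-0.14  0.09 -0.  ] op 12.0 t 9.05
shift m [0.0001 0.0003 0.0002] rot deg [ 0.   -0.   -0.04]
at [422.6  99.4  38.4] [180.    -0.    97.06] F [-0.6  0.2 -3.3] M [-0.14  0.09 -0.  ] op 12.0 t 9.05
shift m [0.0001 0.0003 0.0002] rot deg [ 0.   -0.   -0.04]
```

>>> {"api": "jog_arm", "payload": {"moves": [0,0.004,0,0,0,0,0.005,0,0.009,0,0,0,0,0.005,0,0.014,0,0,0,0,0.005,0,0.018,0,0,0,0,0.005,0,0.02,0,0,0,0,0.005]}}

```text
time_s: 9.68
position: [442.8, 101.9, 38.4]
tcp_rot: [3.141, 0.0, 1.694]
wrist_force: [0.2, -0.5, -2.8]
opening: 11.7
```

>>> {"api": "jog_arm", "payload": {"moves": [0,0.004,0,0,0,0,0.005,0,0.008,0,0,0,0,0.005,0,0.012,0,0,0,0,0.005,0,0.015,0,0,0,0,0.005,0,0.015,0,0,0,0,0.005]}}

```text
time_s: 10.3
position: [457.6, 103.8, 38.4]
tcp_rot: [3.141, 0.0, 1.694]
wrist_force: [-0.6, -0.1, -2.8]
opening: 12.0
```

```bash
cat >> h.py <<'E'
a0=.124;e=np.array([np.cos(a0),np.sin(a0)]);n=np.array([-e[1],e[0]]);o=np.array([561.8,117.3])
def st():
    s=sense(); p=s['position'];f=s['wrist_force'];d=p[:2]-o
    print('stand x,y',(d@e).round(2),(d@n).round(2),'z',p[2].round(2),'yaw',np.degrees(s['tcp_rot']-np.array([0,0,a0])).round(2),'F xyz',(f[:2]@e).round(1),(f[:2]@n).round(1),f[2].round(1),'M',s['moment'].round(2),'op',round(s['opening'],1),'t',s['time_s'])
E
python3 -c "
from h import *
st()"
```

```text
stand x,y -105.03 -0.55 z 38.41 yaw [179.98   0.    89.95] F xyz -0.6 0.0 -2.8 M [-0.1   0.12  0.08] op 12.0 t 10.3
```

>>> {"api": "jog_arm", "payload": {"moves": [0,0.003,0,0,0,0,0.005,0,0.007,0,0,0,0,0.005,0,0.011,0,0,0,0,0.005,0,0.015,0,0,0,0,0.005,0,0.016,0,0,0,0,0.005]}}

```text
time_s: 10.92
position: [473.7, 105.8, 38.4]
tcp_rot: [3.141, 0.0, 1.694]
wrist_force: [-0.4, 0.2, -2.7]
opening: 11.5
```

>>> {"api": "jog_arm", "payload": {"moves": [0,0.003,0,0,0,0,0.005,0,0.006,0,0,0,0,0.005,0,0.009,0,0,0,0,0.005,0,0.012,0,0,0,0,0.005,0,0.013,0,0,0,0,0.005]}}

```text
time_s: 11.55
position: [486.4, 107.3, 38.4]
tcp_rot: [3.141, 0.0, 1.694]
wrist_force: [0.7, 0.1, -3.5]
opening: 11.6
```

```bash
python3 -c "
from h import *
st()"
```

```text
stand x,y -76.03 -0.56 z 38.43 yaw [179.99   0.    89.96] F xyz 0.7 0.0 -3.5 M [-0.07  0.14 -0.02] op 11.6 t 11.55
```

Now I'll creep until the slot end bears on the stud.

>>> {"api": "jog_arm", "payload": {"moves": [0,0.0006,0,0,0,0,0.005,0,0.0012,0,0,0,0,0.005,0,0.0018,0,0,0,0,0.005,0,0.0024,0,0,0,0,0.005,0,0.003,0,0,0,0,0.005]}}

```text
time_s: 12.18
position: [489.2, 107.7, 38.4]
tcp_rot: [3.142, 0.0, 1.694]
wrist_force: [-0.1, -0.6, -2.2]
opening: 11.6
```

>>> {"api": "jog_arm", "payload": {"moves": [0,0.0003,0,0,0,0,0.005,0,0.0006,0,0,0,0,0.005,0,0.0009,0,0,0,0,0.005,0,0.0009,0,0,0,0,0.005,0,0.0009,0,0,0,0,0.005]}}

```text
time_s: 12.8
position: [489.7, 107.7, 38.4]
tcp_rot: [-3.141, -0.0, 1.694]
wrist_force: [-0.1, 0.1, -2.8]
opening: 11.6
```

```bash
python3 -c "
from h import *
st()"
```

```text
stand x,y -72.75 -0.58 z 38.39 yaw [-179.97   -0.     89.95] F xyz -0.1 0.2 -2.8 M [-0.14  0.5   0.03] op 11.6 t 12.8
```

>>> {"api": "jog_arm", "payload": {"moves": [0,0.0003,0,0,0,0,0.005,0,0.0006,0,0,0,0,0.005,0,0.0009,0,0,0,0,0.005,0,0.0009,0,0,0,0,0.005,0,0.0009,0,0,0,0,0.005]}}

```text
time_s: 13.42
position: [489.9, 107.7, 38.4]
tcp_rot: [-3.14, -0.0, 1.694]
wrist_force: [-5.2, 0.2, 0.4]
opening: 11.7
```

```bash
python3 -c "
from h import *
st()"
```

```text
stand x,y -72.49 -0.6 z 38.36 yaw [-1.799e+02 -1.000e-02  8.995e+01] F xyz -5.1 0.8 0.4 M [-0.28  1.2   0.04] op 11.7 t 13.425
```

Contact at −72.5 mm with about 5 N, so the slot end is on the stud. I'll set it down, release, and look.

>>> {"api": "jog_arm", "payload": {"moves": [0,0,0.0002,0,0,0,0.005,0,-0.0002,0.0004,0,0,0,0.005,0,-0.0003,0.0004,0,0,0,0.02,0,-0.0003,0.0004,0,0,0,0.03,0,-0.0003,0.0004,0,0,0,0.04]}}

```text
time_s: 14.05
position: [491.4, 107.9, 38.2]
tcp_rot: [3.14, 0.0, 1.694]
wrist_force: [-0.5, 0.4, -0.2]
opening: 35.4
```

>>> {"api": "jog_arm", "payload": {"moves": [0,0,0,0,0,0,0.04,0,0,-0.01,0,0,0,0.04,0,0,-0.03,0,0,0,0.05,0,0,-0.06,0,0,0,0.06,0,0,-0.09,0,0,0,0.07]}}

```text
time_s: 14.68
position: [490.5, 107.7, 129.4]
tcp_rot: [-3.142, -0.0, 1.694]
wrist_force: [0.3, 0.2, 0.2]
opening: 65.6
```

>>> {"api": "jog_arm", "payload": {"moves": [0,0.02,-0.01,0,0,0,0.075,0,0.03,-0.02,0,0,0,0.075,0,0.03,-0.03,0,0,0,0.075,0,0.03,-0.03,0,0,0,0.075,0,0.03,-0.03,0,0,0,0.075]}}

```text
time_s: 15.3
position: [519.6, 111.4, 157.7]
tcp_rot: [-3.141, 0.0, 1.694]
wrist_force: [-0.5, 0.5, -0.1]
opening: 75.2
```

```bash
python3 -c "
from h import *
st()
grab('wrist','w4'); c=w2px('w4',[527,112,25]).astype(int); print(c)
print(c[0]-90,c[1]-65)
cv2.imwrite('pics/c5.png',cv2.resize(cv2.imread('pics/w4.png')[c[1]-65:c[1]+55,c[0]-90:c[0]+90],None,fx=4,fy=4,interpolation=cv2.INTER_CUBIC))"
```

```text
stand x,y -42.58 -0.63 z 157.7 yaw [-179.94    0.     89.95] F xyz -0.4 0.6 -0.1 M [-0.05  0.1  -0.  ] op 75.2 t 15.3
[326 191]
236 126
```

View pics/c5.png

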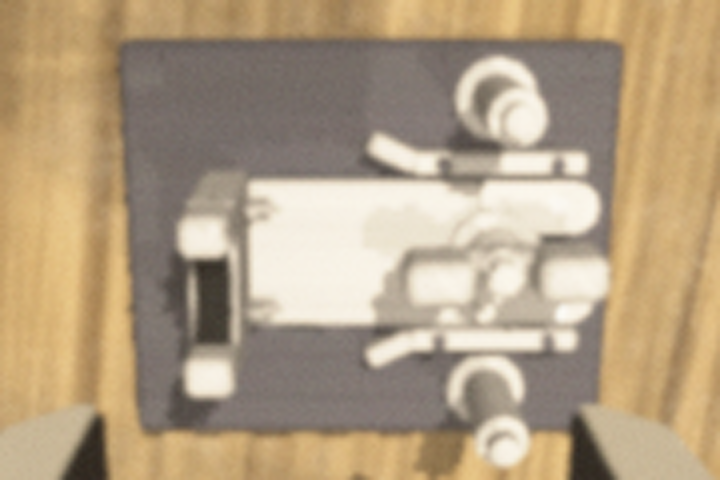

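The tail lies between the rails under the nut, with its tip at about (600,208) and horn tops at (204,237) and (210,378). The wing ends are at (408,279) and (608,274), and the spigots at (519,120) and (503,442).

```bash
python3 - <<'E'
from h import *
def P(x,y,z):
    p=px2w('w4',236+(x+.5)/4-.5,126+(y+.5)/4-.5,z)[:2]-o; return np.round([p@e,p@n],1)
print('tip (28,10)',P(600,208,18),'horns (-72,+-17)',P(204,237,67),P(210,378,67))
w=P(408,279,48),P(608,274,48);d=w[1]-w[0];print('wings',w,(w[0]+w[1])/2,'yaw rel',np.degrees(np.arctan2(d[1],d[0])))
print('spigots',P(519,120,56),P(503,442,56),'plate end 34',P(620,60,12),P(602,400,12),'-100',P(125,60,12),P(143,400,12))
E
```

```text
tip (28,10) [28.1 12. ] horns (-72,+-17) [-71.8  16.4] [-71.6 -17.3]
wings (array([-24.9,   1. ]), array([23.9,  2.3])) [-0.5   1.65] yaw rel 1.52596109504155
spigots [-0.9 41. ] [ -1.1 -38.6] plate end 34 [32.2 50.4] [ 33.9 -45.8] -100 [-97.8  50.3] [-97.7 -45.7]
```

>>> {"api": "jog_arm", "payload": {"moves": [0.0009,0.0421,0.02,0,0,-2,0.066,0.0009,0.0421,0.05,0,0,-2,0.066,0.0009,0.0421,0.07,0,0,-2,0.066,0.0009,0.0421,0.08,0,0,-2,0.066,0.0009,0.0421,0.08,0,0,-2,0.066]}}

```text
time_s: 15.98
position: [561.6, 117.3, 77.5]
tcp_rot: [-3.14, 0.0, 1.729]
wrist_force: [0.1, -0.1, -1.1]
opening: 65.9
```

```bash
python3 -c "
from h import *
st()"
```

```text
stand x,y -0.18 0.06 z 77.49 yaw [-1.7992e+02  1.0000e-02  9.1940e+01] F xyz 0.1 -0.1 -1.1 M [-0.05  0.04  0.02] op 65.9 t 15.975
```

Next I'll lower onto the nut, close on the wing tips, and check.

>>> {"api": "jog_arm", "payload": {"moves": [0,0,0.015,0,0,0,0.066,0,0,0.03,0,0,0,0.066,0,0,0.039,0,0,0,0.066,0,0,0.039,0,0,0,0.058,0,0,0.039,0,0,0,0.054], "squeeze": 15}}

```text
time_s: 16.6
position: [562.2, 117.5, 39.2]
tcp_rot: [3.141, 0.0, 1.729]
wrist_force: [-0.3, 0.2, 1.1]
opening: 55.2
```

>>> {"api": "jog_arm", "payload": {"moves": [0,0,0,0,0,0,0.05,0,0,0,0,0,0,0.045,0,0,0,0,0,0,0.045,0,0,0,0,0,0,0.045,0,0,0,0,0,0,0.045]}}

```text
time_s: 17.23
position: [561.0, 117.3, 39.1]
tcp_rot: [-3.14, -0.0, 1.729]
wrist_force: [-6.1, -0.6, 2.5]
opening: 51.8
```

```bash
python3 -c "
from h import *
st()"
```

```text
stand x,y -0.77 0.13 z 39.13 yaw [-1.799e+02 -1.000e-02  9.195e+01] F xyz -6.2 0.2 2.5 M [-0.47  1.33 -0.  ] op 51.8 t 17.225
```

>>> {"api": "jog_arm", "payload": {"moves": [0,-0.0007,0,0,0,4,0.045,0,-0.0007,0,0,0,10,0.045,0,-0.0007,0,0,0,16,0.045,0,-0.0007,0,0,0,22,0.045,0,-0.0007,0.0003,0,0,26,0.045]}}

```text
time_s: 17.85
position: [561.0, 117.3, 38.7]
tcp_rot: [-3.141, 0.0, 1.272]
wrist_force: [-3.9, -1.1, 1.9]
opening: 51.6
```

```bash
python3 -c "
from h import *
st()"
```

```text
stand x,y -0.74 0.13 z 38.7 yaw [-1.7998e+02  3.0000e-02  6.5800e+01] F xyz -4.0 -0.6 1.9 M [-0.39  0.97  0.04] op 51.6 t 17.85
```

>>> {"api": "jog_arm", "payload": {"moves": [0,0,0,0,0,5,0.045,0,0,0.0002,0,0,11,0.045,0,0,0.0003,0,0,17,0.045,0,0,0.0004,0,0,22,0.045,0,0,0.0004,0,0,22,0.045]}}

```text
time_s: 18.48
position: [561.1, 117.4, 38.3]
tcp_rot: [3.141, 0.001, 0.892]
wrist_force: [-3.8, -1.8, 0.9]
opening: 51.9
```

```bash
python3 -c "
from h import *
st()"
```

```text
stand x,y -0.66 0.13 z 38.34 yaw [1.7999e+02 3.0000e-02 4.3990e+01] F xyz -4.0 -1.3 0.9 M [-0.45  1.01 -0.09] op 51.9 t 18.475
```

>>> {"api": "jog_arm", "payload": {"moves": [0,0,0,0,0,0,0.06,0,0,0,0,0,0,0.066,0,0,-0.01,0,0,0,0.066,0,0,-0.03,0,0,0,0.066,0,0,-0.04,0,0,-4,0.05]}}

```text
time_s: 19.1
position: [562.0, 117.5, 79.6]
tcp_rot: [3.14, -0.001, 0.965]
wrist_force: [0.3, -0.4, -0.2]
opening: 59.5
```

>>> {"api": "jog_arm", "payload": {"moves": [0,0,0,0,0,-10,0.04,0,0,0,0,0,-20,0.03,0,0,0,0,0,-30,0.026,0,0,0,0,0,-40,0.026,0,0,0,0,0,-50,0.026]}}

```text
time_s: 19.73
position: [561.7, 117.5, 78.8]
tcp_rot: [3.141, 0.0, 1.843]
wrist_force: [-0.0, 0.2, 0.0]
opening: 26.1
```

>>> {"api": "jog_arm", "payload": {"moves": [0,0,0,0,0,-10,0.026,0,0,0,0,0,-20,0.026,0,0,0,0,0,-30,0.026,0,0,0,0,0,-36,0.026,0,0,0,0,0,-36,0.026]}}

```text
time_s: 20.35
position: [561.7, 117.3, 78.8]
tcp_rot: [3.141, 0.0, 2.463]
wrist_force: [-0.0, -0.3, -1.5]
opening: 26.1
```

```bash
sed -i "s/'op',round(s\['opening'\],1),'t'/'tau7',s['tau'][6].round(4),&/" h.py; python3 -c "
from h import *
st()
grab('wrist','w5'); c=w2px('w5',[561,117,35]).astype(int); print(c)
i=cv2.imread('pics/w5.png')[max(0,c[1]-75):c[1]+75,c[0]-100:c[0]+100]
cv2.imwrite('pics/c6.png',cv2.resize(i,None,fx=3,fy=3,interpolation=cv2.INTER_CUBIC))"
```

```text
stand x,y -0.12 0.03 z 78.77 yaw [1.7995e+02 2.0000e-02 1.3402e+02] F xyz -0.1 -0.3 -1.5 M [0.03 0.02 0.02] tau7 0.6014 op 26.1 t 20.35
[318 221]
```

View pics/c6.png

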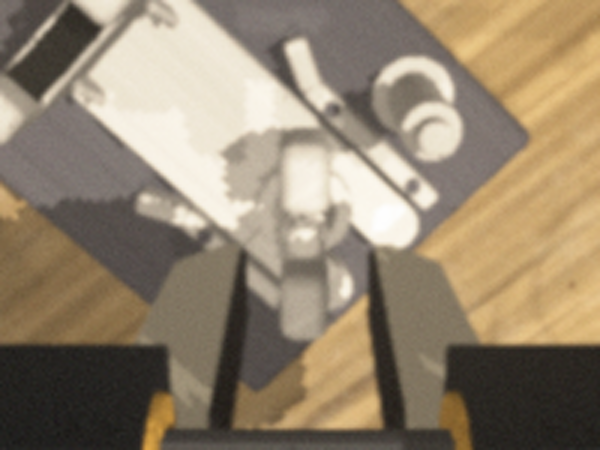

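The wings run vertically, centred between the open fingers (x≈305 against a midpoint of 308), and the saddle is still home. I'll descend and grip the faces.

>>> {"api": "jog_arm", "payload": {"moves": [0.0003,-0.0003,0.015,0,0,0,0.026,0.0003,-0.0003,0.03,0,0,0,0.026,0.0003,-0.0003,0.0405,0,0,0,0.026,0.0003,-0.0003,0.0405,0,0,0,0.02,0.0003,-0.0003,0.0405,0,0,0,0.015]}}

```text
time_s: 21.02
position: [560.8, 117.4, 37.6]
tcp_rot: [-3.141, -0.0, 2.462]
wrist_force: [0.3, -0.9, -0.6]
opening: 16.8
```

>>> {"api": "jog_arm", "payload": {"moves": [0,0,0,0,0,0,0.012,0,0,0,0,0,0,0.008,0,0,0,0,0,0,0.005,0,0,0,0,0,0,0.005,0,0,0,0,0,0,0.005], "squeeze": 20}}

```text
time_s: 21.65
position: [560.8, 117.3, 37.9]
tcp_rot: [-3.141, -0.0, 2.462]
wrist_force: [-0.8, 0.8, -6.3]
opening: 14.3
```

```bash
python3 -c "
from h import *
st()"
```

```text
stand x,y -0.99 0.12 z 37.87 yaw [-1.7998e+02 -1.0000e-02  1.3395e+02] F xyz -0.7 0.9 -6.3 M [-0.11  0.07  0.01] tau7 0.0021 op 14.3 t 21.65
```

The opening is 14.3 mm with −6 N in z, so the fingertips are probably on the flange or hub cone. I'll open, rise 4.5 mm and close again.

>>> {"api": "jog_arm", "payload": {"moves": [0,0,0,0,0,0,0.022,0,0,0,0,0,0,0.024,0,0,-0.0045,0,0,0,0.024,0,0,-0.0045,0,0,0,0.02,0,0,-0.0045,0,0,0,0.016]}}

```text
time_s: 22.28
position: [561.1, 117.5, 42.5]
tcp_rot: [3.141, 0.0, 2.462]
wrist_force: [-0.0, 0.9, 1.0]
opening: 16.9
```

>>> {"api": "jog_arm", "payload": {"moves": [0,0,0,0,0,0,0.012,0,0,0,0,0,0,0.008,0,0,0,0,0,0,0.005,0,0,0,0,0,0,0.005,0,0,0,0,0,0,0.005]}}

```text
time_s: 22.9
position: [560.9, 117.3, 42.3]
tcp_rot: [-3.141, -0.0, 2.462]
wrist_force: [-1.5, -1.5, 1.7]
opening: 11.8
```

```bash
python3 -c "
from h import *
st()"
```

```text
stand x,y -0.93 0.13 z 42.33 yaw [-179.99   -0.    133.95] F xyz -1.6 -1.3 1.7 M [-0.17  0.17 -0.02] tau7 0.0123 op 11.8 t 22.9
```

>>> {"api": "jog_arm", "payload": {"moves": [0,0,0,0,0,4,0.005,0,0,0,0,0,8,0.005,0,0,0.0001,0,0,12,0.005,0,0,0.0002,0,0,16,0.005,0,0,0.0003,0,0,16,0.005]}}

```text
time_s: 23.52
position: [560.9, 117.3, 42.0]
tcp_rot: [-3.141, 0.0, 2.183]
wrist_force: [-1.9, -1.1, 1.8]
opening: 11.9
```

```bash
python3 -c "
from h import *
st()"
```

```text
stand x,y -0.92 0.14 z 41.99 yaw [-1.7998e+02  1.0000e-02  1.1798e+02] F xyz -2.1 -0.8 1.8 M [-0.28  0.15  0.01] tau7 -0.3114 op 11.9 t 23.525
```

>>> {"api": "jog_arm", "payload": {"moves": [0,0,0,0,0,3,0.005,0,0,0,0,0,6,0.005,0,0,0.0001,0,0,9,0.005,0,0,0.0002,0,0,12,0.005,0,0,0.0003,0,0,15,0.005]}}

```text
time_s: 24.15
position: [560.9, 117.4, 41.7]
tcp_rot: [-3.142, 0.0, 1.917]
wrist_force: [-0.3, -2.1, 0.8]
opening: 11.9
```

```bash
python3 -c "
from h import *
st()"
```

```text
stand x,y -0.88 0.18 z 41.74 yaw [-180.      0.    102.75] F xyz -0.5 -2.0 0.8 M [-0.4   0.3   0.02] tau7 0.3711 op 11.9 t 24.15
```

>>> {"api": "jog_arm", "payload": {"moves": [0,0,0,0,0,3,0.005,0,0,0,0,0,6,0.005,0,0,0.0001,0,0,9,0.005,0,0,0.0002,0,0,12,0.005,0,0,0.0003,0,0,15,0.005]}}

```text
time_s: 24.78
position: [561.0, 117.4, 41.5]
tcp_rot: [3.141, 0.0, 1.656]
wrist_force: [-1.0, -1.4, 0.9]
opening: 11.5
```

```bash
python3 -c "
from h import *
st()"
```

```text
stand x,y -0.81 0.18 z 41.51 yaw [179.99   0.    87.75] F xyz -1.2 -1.3 0.9 M [-0.5   0.41  0.07] tau7 0.3792 op 11.5 t 24.775
```

>>> {"api": "jog_arm", "payload": {"moves": [0,0,0,0,0,3,0.005,0,0,0,0,0,6,0.005,0,0,0.0001,0,0,9,0.005,0,0,0.0002,0,0,11,0.005,0,0,0.0003,0,0,13,0.005]}}

```text
time_s: 25.4
position: [561.0, 117.4, 41.2]
tcp_rot: [3.141, -0.0, 1.43]
wrist_force: [-1.2, -2.7, 3.4]
opening: 11.8
```

```bash
python3 -c "
from h import *
st()"
```

```text
stand x,y -0.76 0.19 z 41.24 yaw [179.99  -0.    74.82] F xyz -1.5 -2.5 3.4 M [-0.56  0.45  0.04] tau7 0.2372 op 11.8 t 25.4
```

>>> {"api": "jog_arm", "payload": {"moves": [0,0,0,0,0,3,0.005,0,0,0,0,0,6,0.005,0,0,0.0001,0,0,9,0.005,0,0,0.0002,0,0,12,0.005,0,0,0.0003,0,0,15,0.005]}}

```text
time_s: 26.02
position: [561.1, 117.4, 40.9]
tcp_rot: [3.141, -0.0, 1.167]
wrist_force: [-1.3, -2.6, 5.6]
opening: 11.8
```

```bash
python3 -c "
from h import *
st()"
```

```text
stand x,y -0.73 0.18 z 40.93 yaw [ 1.7999e+02 -1.0000e-02  5.9750e+01] F xyz -1.6 -2.5 5.6 M [-0.66  0.48  0.01] tau7 0.4001 op 11.8 t 26.025
```

>>> {"api": "jog_arm", "payload": {"moves": [0,0,0,0,0,3,0.005,0,0,0,0,0,6,0.005,0,0,0,0,0,9,0.005,0,0,0,0,0,12,0.005,0,0,0,0,0,15,0.005]}}

```text
time_s: 26.65
position: [561.1, 117.3, 40.9]
tcp_rot: [3.141, -0.0, 0.905]
wrist_force: [-1.6, -3.3, 3.7]
opening: 11.7
```

```bash
python3 -c "
from h import *
st()"
```

```text
stand x,y -0.69 0.14 z 40.92 yaw [ 1.7998e+02 -1.0000e-02  4.4760e+01] F xyz -2.0 -3.1 3.7 M [-0.69  0.43  0.08] tau7 0.342 op 11.7 t 26.65
```

No bite yet after about 137°. Next I regrip on the tips: open, rise, turn back 90° and descend with the jaws wide.

>>> {"api": "jog_arm", "payload": {"moves": [0,0,0,0,0,0,0.02,0,0,0,0,0,0,0.024,0,0,-0.01,0,0,0,0.024,0,0,-0.025,0,0,0,0.024,0,0,-0.037,0,0,-5,0.035]}}

```text
time_s: 27.28
position: [561.2, 117.5, 79.2]
tcp_rot: [3.141, -0.0, 0.998]
wrist_force: [-0.0, -0.2, 0.5]
opening: 30.2
```

>>> {"api": "jog_arm", "payload": {"moves": [0,0,0,0,0,-10,0.05,0,0,0,0,0,-20,0.066,0,0,0,0,0,-30,0.066,0,0,0,0,0,-40,0.066,0,0,0,0,0,-50,0.066]}}

```text
time_s: 27.9
position: [561.3, 117.3, 79.0]
tcp_rot: [3.141, 0.001, 1.874]
wrist_force: [0.0, -0.3, -0.5]
opening: 66.2
```

>>> {"api": "jog_arm", "payload": {"moves": [0,0,0,0,0,-10,0.066,0,0,0,0,0,-20,0.066,0,0,0,0,0,-30,0.066,0,0,0,0,0,-35,0.066,0,0,0,0,0,-35,0.066]}}

```text
time_s: 28.52
position: [561.3, 117.1, 78.8]
tcp_rot: [3.141, 0.001, 2.478]
wrist_force: [-0.3, 0.1, 0.4]
opening: 66.1
```

```bash
python3 -c "
from h import *
st()"
```

```text
stand x,y -0.48 -0.18 z 78.8 yaw [1.7997e+02 6.0000e-02 1.3489e+02] F xyz -0.3 0.1 0.4 M [-0.11  0.04  0.01] tau7 0.4916 op 66.1 t 28.525
```

>>> {"api": "jog_arm", "payload": {"moves": [0.0003,0,0.015,0,0,0,0.066,0.0003,0,0.03,0,0,0,0.066,0.0003,0,0.04,0,0,0,0.066,0.0003,0,0.04,0,0,0,0.058,0.0003,0,0.04,0,0,0,0.054], "squeeze": 20}}

```text
time_s: 29.15
position: [560.7, 117.5, 37.7]
tcp_rot: [-3.141, -0.0, 2.479]
wrist_force: [0.6, 0.4, 1.1]
opening: 55.1
```

>>> {"api": "jog_arm", "payload": {"moves": [0,0,0,0,0,0,0.05,0,0,0,0,0,0,0.045,0,0,0,0,0,0,0.045,0,0,0,0,0,0,0.045,0,0,0,0,0,0,0.045]}}

```text
time_s: 29.78
position: [560.8, 117.4, 38.0]
tcp_rot: [3.142, 0.0, 2.479]
wrist_force: [-0.7, -2.4, 3.2]
opening: 52.0
```

```bash
python3 -c "
from h import *
st()"
```

```text
stand x,y -1.02 0.23 z 38.05 yaw [1.8000e+02 1.0000e-02 1.3494e+02] F xyz -1.0 -2.3 3.2 M [-0.48  0.24  0.05] tau7 -0.0328 op 52.0 t 29.775
```

>>> {"api": "jog_arm", "payload": {"moves": [0,0,0,0,0,3,0.045,0,0,0,0,0,6,0.045,0,0,0.0001,0,0,9,0.045,0,0,0.0002,0,0,12,0.045,0,0,0.0002,0,0,15,0.045]}}

```text
time_s: 30.4
position: [560.8, 117.5, 38.0]
tcp_rot: [3.141, 0.0, 2.214]
wrist_force: [-1.8, -3.3, 8.0]
opening: 52.0
```

```bash
python3 -c "
from h import *
st()"
```

```text
stand x,y -0.94 0.29 z 38.0 yaw [1.7999e+02 2.0000e-02 1.1974e+02] F xyz -2.2 -3.1 8.0 M [-0.72  0.46  0.24] tau7 0.1873 op 52.0 t 30.4
```

The moment jumped from about 0.05 to 0.24 Nm within the last 0.26 rad, which is the bite and then some. I'll hold briefly to check it.

>>> {"api": "jog_arm", "payload": {"moves": [0,0,0,0,0,0,0.045,0,0,0,0,0,0,0.045,0,0,0,0,0,0,0.045,0,0,0,0,0,0,0.045,0,0,0,0,0,0,0.045]}}

```text
time_s: 31.02
position: [560.8, 117.5, 38.0]
tcp_rot: [3.141, 0.0, 2.215]
wrist_force: [-1.5, -3.0, 8.4]
opening: 52.0
```

```bash
python3 -c "
from h import *
st()"
```

```text
stand x,y -0.95 0.27 z 38.0 yaw [1.7998e+02 2.0000e-02 1.1980e+02] F xyz -1.9 -2.8 8.4 M [-0.66  0.54  0.04] tau7 0.0042 op 52.0 t 31.025
```

At rest the moment eases off, as described. I'll confirm with a tiny 2.5° turn, which stays well inside the forcing margin.

>>> {"api": "jog_arm", "payload": {"moves": [0,0,0,0,0,0.2,0.045,0,0,0,0,0,0.6,0.045,0,0,0,0,0,1.2,0.045,0,0,0,0,0,1.8,0.045,0,0,0,0,0,2.5,0.045]}}

```text
time_s: 31.65
position: [560.8, 117.5, 38.0]
tcp_rot: [3.141, 0.0, 2.172]
wrist_force: [-1.6, -3.6, 7.9]
opening: 51.8
```

```bash
python3 -c "
from h import *
st()"
```

```text
stand x,y -0.96 0.29 z 38.0 yaw [1.7998e+02 2.0000e-02 1.1732e+02] F xyz -2.0 -3.4 7.9 M [-0.69  0.45  0.28] tau7 -0.1384 op 51.8 t 31.65
```

The moving moment is 0.28 Nm. Its slope puts the nut about 0.25 rad past the bite, which is finger-tight. I'll let go and rise clear.

>>> {"api": "jog_arm", "payload": {"moves": [0,0,0,0,0,0,0.058,0,0,0,0,0,0,0.066,0,0,-0.01,0,0,0,0.066,0,0,-0.04,0,0,0,0.066,0,0,-0.08,0,0,0,0.066]}}

```text
time_s: 32.28
position: [560.3, 117.6, 118.4]
tcp_rot: [-3.14, -0.001, 2.174]
wrist_force: [-0.3, -0.7, 0.5]
opening: 66.1
```

>>> {"api": "jog_arm", "payload": {"moves": [0,0,-0.03,0,0,9,0.066,0,0,-0.04,0,0,18,0.066,0,0,-0.04,0,0,27,0.066,0,0,-0.04,0,0,27,0.066,0,0,-0.04,0,0,27,0.066]}}

```text
time_s: 32.9
position: [560.6, 117.8, 157.7]
tcp_rot: [-3.141, -0.0, 1.706]
wrist_force: [0.0, 0.2, 0.2]
opening: 66.2
```

```bash
python3 -c "
from h import *
st()
grab('wrist','w6'); c=w2px('w6',[527,112,25]).astype(int); print(c)
u,v=c[0]-90,max(0,c[1]-65);print(u,v)
cv2.imwrite('pics/c7.png',cv2.resize(cv2.imread('pics/w6.png')[v:v+120,u:u+180],None,fx=4,fy=4,interpolation=cv2.INTER_CUBIC))"
```

```text
stand x,y -1.15 0.61 z 157.71 yaw [-179.99   -0.     90.65] F xyz 0.1 0.2 0.2 M [-0.05  0.03 -0.02] tau7 -0.0451 op 66.2 t 32.9
[287 191]
197 126
```

View pics/c7.png

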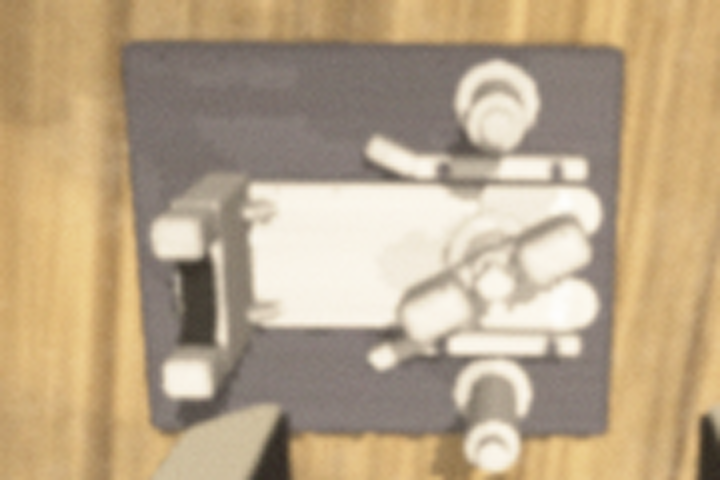

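The nut is at about +27° (wing ends near (410,315) and (580,240)), which is where I left it. The tail tips are at (598,212) and (598,300), straight and home. I'm handing it in.

```bash
python3 -c "
from h import *
print(close_job())"
```

```text
the job is handed in; nothing more can be done
None
```

The saddle is fitted on the stand and the wing nut is clamped finger-tight. I handed the job in at about 33 s; the hand-in gives no verdict.

**Saddle:** I gripped it by the upright, set its tail down just above the deck and slid it between the rails. It stopped against the stud at about 5 N, with the saddle origin about 72.5 mm behind the stud by my measurement. After I let go, the picture showed the tail tip and horns within about 2 mm of their home positions.

**Nut:** I turned it about 155° in three grips (tips, faces, tips).
- **Bite:** it came in the third grip. The moment while turning rose from about 0.05 to 0.24 Nm, and to 0.28 Nm after a further 2.5° check turn. From that slope I estimate about 0.25 rad past the bite.
- **Not measured:** I could not read the clamp force directly, and the moment readings were noisy by a few hundredths of a Nm.

**Grip that went wrong:** the first grip on the nut's faces closed to 14.3 mm instead of 12 mm. I took this to be the fingertips on the flange, raised the tool 4.5 mm and closed again, which gave 11.8 mm.

**Last checks:** in the final picture the saddle looks straight and home, and the nut is still at the angle where I left it. The gripper is clear with about zero force. I did not check the other items on the counter afterwards, but the only wrist forces I saw came from handling the saddle and nut.

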